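# Test the outgoing side of the bag sealer's fuse

## Robot

A 6-joint arm with a two-finger parallel gripper is mounted at the origin on the work surface. World frame = base frame: x ahead of the robot, y to its left, z up, the work surface at z = 0. Lengths are in mm, angles in rad, forces in N, time in s.
With the tool pointing down it reaches from about 325 to 875 mm from the base axis. Payload 4.4 kg.
Tool frame: the origin (TCP) lies between the finger pads, 19 mm behind the fingertips; this is the grasp point; z points along the fingers, y is the line along which they close (so a half turn about z gives the same grasp; the last joint's range is limited). The gripper opens to 85 mm and grips with 20 to 120 N. Pads are 22 mm wide; open, the fingers measure 114 mm over their backs; the gripper's body (76 mm by 85 mm) begins 54 mm behind the grasp point. The pads swing forward as they close: fully open they stand 13 mm farther back than shut.
Start: joints at [-0.15, 0.207, 1.542, -0, 1.393, -0.15], TCP at [575.002, -0.012, 249.982] pointing down, gripper open.
Joint ranges: [-2.73, 2.73], [-0.86, 2.22], [0.23, 2.46], [-1.11, 4.25], [0.08, 2.63], [-2.82, 2.82]. Speed limits (rad/s): [2.79, 2.79, 3.14, 3.14, 3.14, 3.14].

## Interface

Orientations are given as a 3x3 rotation matrix whose columns are the frame's x, y, z axes.
In Python, from plant import ctrl, sensors, optics gives the robot as it stands. Calls block until the motion is done:
- ctrl.move_ptp(position, orientation): joint-space move of the TCP to a pose.
- ctrl.move_l(position, rot=None, vel=150, threshold=None): straight line of the TCP; rot=None keeps the orientation; vel is the mean speed in mm/s. With threshold (N) it stops when the force on the tool has changed by that much, and returns True; else False.
- ctrl.set_joints(angles): joint-space move.
- ctrl.gripper_to(opening, force=None): finger opening in mm; force is the grip in N (None keeps the last); returns when the fingers have stopped.
- ctrl.hold(seconds).
- ctrl.solve_ik(position, orientation): joint angles nearest the present ones, or None.
- sensors.read_state(): the state.
- optics.grab_frame(name): name is "scene" or "side" or "wrist"; returns (picture, depth): 384x512x3 uint8, red, green, blue; 384x512 float32, mm along the optical axis (not along the pixel's ray), 0 where there is no reading.
- optics.camera_params(name): a dict with "mtx" (3x3 intrinsics, pixels), "R" (3x3) and "t" (3): a world point X has camera coordinates R X + t; the wrist camera has in their place "T_tool_cam" (4x4, takes a point from camera to tool coordinates, whose origin is the TCP and whose axes are the flange's). Camera axes: x right, y down, z forward; pixel columns grow to the right and rows downward; lengths in mm; the calibration is good to about 2 mm. A picture is of the moment at which its call begins: read the wrist's pose just before it. camera_params takes no time and is no camera call.
A pose or a line that the arm cannot do raises ctrl.MotionError and nothing moves.
- ctrl.finish_job(): hands the job in; it is judged then, once.
The state is a dict: "t": time; "q": joint angles; "qvel": joint speeds; "tau": joint torques, N m; "eef_pos": TCP position; "eef_rot": TCP orientation; "force": force on the tool from outside, world axes, zero at the start; "wrist_torque": the same for the moment, N m; "grip_width": finger opening in mm; "grasp_force": force on a finger pad.
Only numpy, scipy, OpenCV 4.12 (cv2) and the standard library are available. Lean on these libraries where they do the work, as an engineer would, in place of code of your own. Each camera call takes 0.05 s, during which the arm holds its last target. There are 200 camera calls.

## Task

The bag sealer has gone dead and the nuts are already off its fuse box: lift the loose cover plate off its two studs and lay it flat on clear bench, right way up, without dropping it. Then take the tester pen from the wooden tool block and hold it upright with its tip on the middle of the fuse's outgoing screw (the screw at the conduit end of the row that carries the cartridge fuse), pressing lightly so that the sprung tip is only partly pushed in, and touching none of the other metal terminals or the fuse. Finish while still holding it there, and leave the other things on the bench as they are.

Things in the scene. Friction and masses are not known exactly. Their poses are not given: they have to be found in the camera images.
- fuse_box: grey steel fuse box fixed to the bench, open under its cover: 90 (x) x 140 (y) x 52 mm high, walls and floor 4 mm. Origin: centre of the underside. Two upright 5 mm studs at x = 0, y = +-60.5 mm rise from the rim to z = 64. A 20 mm steel conduit leaves its +y end (to y = 118, under 40 mm high). Inside, three rows along y at x = -25.5, 0, 25.5; which row lies where changes.
- cover: loose grey cover on the box rim, over the studs: flange 94 (x) x 144 (y) x 4 mm with 7 mm holes; raised middle 46 (x) x 92 (y), 16 mm high above the flange, to grip across its 46 mm. Origin: centre of the underside; z up. 0.1 to 0.2 kg. Free of the studs once lifted 12 mm. Clear bench for it: around x = 0.40 m, y = 0.27 or -0.27 m, at least 110 mm (x) by 180 mm (y).
- fuse_row: the row with the cartridge fuse (white tube 10 x 38 mm, metal caps, in two clips): black base 21 x 104 mm. Origin: centre of its underside, on rails in the box, 14 mm above the bench; its y points to the conduit. The fuse's top is 28 mm above the origin. The other two rows have a long flat brass bar instead of the fuse.
- out_screw_top (a point): centre of the top of the fuse's outgoing screw: flat round brass head 12 mm wide, 4 mm high, at y = +40 mm on the fuse row (conduit end), 36 mm above the bench and 16 mm below the box rim. The end wall is 26 mm away; other metal, but for its own plate, at least 18 mm.
- out_screw: that outgoing screw; origin at the underside of its head
- fuse_rest: the fuse cartridge, its clips, and the incoming screw at the other end (not to be touched); origin as fuse_row's
- neutral_link: the neutral row's flat brass bar, with two screws of the same size (not to be touched); origin: centre of that row's underside
- earth_bar: the earth row's flat brass bar with five screws (not to be touched); origin: centre of that row's underside
- tester: pen voltage tester, 145 mm long, standing tip down in the tool block. Origin: the point of the sprung pin when out; z up along the pen. Black nose 8 mm thick (z 12 to 40), flat-sided grey barrel 18 (x) x 24 (y) mm (z 40 to 132), end cap, clip on its +y side. About 0.07 kg. Grip it from above along its x, TCP at z = 105. In the block its origin is 4 mm above the bench.
- tester_tip (a point): the point of the tester's sprung brass pin (5 mm thick, round end); moves with the pin
- tester_pin (a joint): how far the pin is pushed into the pen: 0 = fully out, 0.010 m = fully in (then it is rigid). Spring: 1 N at 0, rising to 5 N at 0.010 (400 N/m).
- tool_block: wooden tool block fixed to the bench, 56 (x) x 110 (y) x 70 mm high; stands to the left or the right of the fuse box. Origin: centre of the underside. The tester stands in a 21 (x) x 27 (y) mm slot at y = +30 mm, its x along the block's x; a screwdriver stands at y = -30 mm, so close the fingers on the tester along that x.
- screwdriver: screwdriver standing in the tool block, black handle 25 mm thick, top 145 mm above the bench (bystander); origin at its blade's tip
- tape_dispenser: black tape dispenser 62 x 150 x 104 mm, on the other side from the tool block (bystander); origin: centre of the underside
- nut_dish: round steel dish 72 mm wide, 16 mm high, with the cover's two nuts, beyond the box (bystander); origin: centre of the underside
- ingot_a: folded gold card ingot, boat-shaped, 150 x 45 x 55 mm, beyond the box on the left (bystander); origin: centre of the underside
- ingot_b: the same, beyond the box on the right (bystander)
- silver_pack: bundle of silver packets 80 x 120 x 50 mm, far left (bystander); origin: centre of the underside
- red_pack: bundle of red packets 80 x 120 x 48 mm, far right (bystander); origin: centre of the underside
- card_stack: stack of gold card blanks 80 x 150 x 23 mm, back left (bystander); origin: centre of the underside

How it is judged:
By the outcome, as a careful person would: the job done as asked, in the order asked, and still so for the second after the job is handed in, while the arm keeps its last pose, push and grip.
It also fails if it takes over 64 s, if anything falls off the work surface, if the arm or the gripper's body presses on something with over 40 N, if the wrist force passes 120 N, or if a joint passes its speed limit or range.

## Working session

There is one attempt and no reset: what is moved stays moved. The work goes in short steps, each a Python script; the robot and the scene stay as the last script left them, time stands still between calls to the robot, and variables do not carry over. Pictures are saved under pics/ and viewed, at most 10 in all, crops included, and the job is handed in when it is done.

```bash
mkdir -p pics; ls; cat > h.py <<'E'
import numpy as np, cv2
from plant import ctrl, sensors, optics
def grab(n):
    s=sensors.read_state(); im,d=optics.grab_frame(n); p=optics.camera_params(n); K=np.array(p["mtx"])
    if "R" in p: R=np.array(p["R"]);t=np.array(p["t"]).ravel(); Rwc=R.T; o=-R.T@t
    else:
        T=np.array(p["T_tool_cam"]); E=np.array(s["eef_rot"]); Rwc=E@T[:3,:3]; o=E@T[:3,3]+np.array(s["eef_pos"])
    return im,d,K,Rwc,o
def rays(K,R,uv):
    uv=np.atleast_2d(uv).astype(float); return np.c_[(uv[:,0]-K[0,2])/K[0,0],(uv[:,1]-K[1,2])/K[1,1],np.ones(len(uv))]@R.T
def plane(K,R,o,uv,z):
    r=rays(K,R,uv); return o+r*((z-o[2])/r[:,2])[:,None]
def cloud(d,K,R,o):
    h,w=d.shape; u,v=np.meshgrid(np.arange(w),np.arange(h))
    P=o+rays(K,R,np.c_[u.ravel(),v.ravel()])*d.ravel()[:,None]; P[d.ravel()==0]=np.nan
    return P.reshape(h,w,3)
def down(a):  # tool z down, tool y (closing) at angle a in world
    y=np.array([np.cos(a),np.sin(a),0]); z=np.array([0,0,-1.]); return np.c_[np.cross(y,z),y,z]
def save(n,im): cv2.imwrite(f"pics/{n}.png",im[:,:,::-1])
E
python3 - <<'E'
from h import *
ims=[]
for n in("scene","side"):
    im,d,K,R,o=grab(n); save(n,im); np.savez(n,im=im,d=d,K=K,R=R,o=o); print(n,o.round(),R[:,2].round(2),K[0,0])
s=sensors.read_state(); print(s["eef_rot"],s["t"],s["force"])
print(optics.camera_params("wrist"))
E
```

```text
pics
scene [1163.  488.  943.] [-0.54 -0.41 -0.74] 394.8490258911592
side [  200. -1082.   804.] [ 0.26  0.8  -0.54] 448.56695882706975
[[-2.82978569e-05  9.99997809e-01 -2.09294906e-03]
 [ 9.99999941e-01  2.90154480e-05  3.42831688e-04]
 [ 3.42891664e-04 -2.09293924e-03 -9.99997751e-01]] 0.1 [-0.02459899 -0.94728773  0.34095676]
{'mtx': array([[338.26878617,   0.        , 258.80285832],
       [  0.        , 338.26878617, 188.67049176],
       [  0.        ,   0.        ,   1.        ]]), 'T_tool_cam': array([[-2.68526076e-04, -9.60898634e-01, -2.76900240e-01,
         6.95855868e+01],
       [ 9.99999601e-01, -2.22017336e-05, -8.92712673e-04,
         4.00202449e-01],
       [ 8.51658722e-04, -2.76900370e-01,  9.60898257e-01,
        -1.24238773e+02],
       [ 0.00000000e+00,  0.00000000e+00,  0.00000000e+00,
         1.00000000e+00]])}
```

View pics/scene.png

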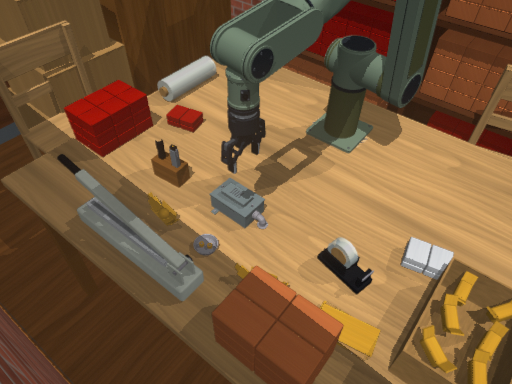

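View pics/side.png

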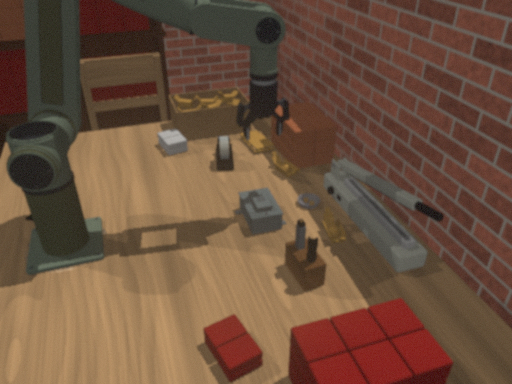

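The scene view shows the fuse box at (238,203) with its conduit at (262,220). The tool block is at (170,168) on the −y side, with the pen at (175,152). The tape dispenser is on the +y side.

```bash
python3 - <<'E'
from h import *
for n,pts in(("scene",[(238,190),(238,203),(262,222),(175,150),(160,145),(170,170),(205,245),(345,265),(160,208),(420,255)]),("side",[(262,200),(300,225),(312,243),(305,265),(225,155),(172,140)])):
    z=np.load(n+".npz"); P=cloud(z["d"],z["K"],z["R"],z["o"])
    for u,v in pts: print(n,u,v,P[v,u].round(0))
b=np.array([0,0,0])
z=np.load("scene.npz"); P=cloud(z["d"],z["K"],z["R"],z["o"]).reshape(-1,3)
for x0,x1,y0,y1,nm in((300,560,-350,-60,"right"),(300,560,100,420,"left")):
    m=(P[:,0]>x0)&(P[:,0]<x1)&(P[:,1]>y0)&(P[:,1]<y1)&(P[:,2]>12)&(P[:,2]<140); Q=P[m]; print(nm,len(Q),np.round(Q.min(0)) if len(Q) else "",np.round(Q.max(0)) if len(Q) else "")
E
```

```text
scene 238 190 [540. -53.  72.]
scene 238 203 [575. -24.  63.]
scene 262 222 [559.  55.  20.]
scene 175 150 [ 576. -277.  133.]
scene 160 145 [ 589. -330.  133.]
scene 170 170 [ 606. -281.   66.]
scene 205 245 [719. -29.   3.]
scene 345 265 [556. 330.  51.]
scene 160 208 [ 708. -229.   11.]
scene 420 255 [399. 474.  50.]
side 262 200 [552. -64.  72.]
side 300 225 [ 569. -296.  144.]
side 312 243 [ 574. -356.  135.]
side 305 265 [ 560. -356.   71.]
side 225 155 [530. 272.  51.]
side 172 140 [374. 457.  47.]
right 256 [ 503. -349.   14.] [560. -60.  77.]
left 1018 [514. 248.  12.] [560. 403. 108.]
```

```bash
python3 - <<'E'
from h import *
def go(p,a):ctrl.move_ptp(p,down(a))
go([555,-60,250],0)
im,d,K,R,o=grab("wrist"); save("w1",im); np.savez("w1",im=im,d=d,K=K,R=R,o=o)
go([575,-300,330],0)
im2,d,K,R,o=grab("wrist"); save("w2",im2); np.savez("w2",im=im2,d=d,K=K,R=R,o=o)
save("w12",cv2.resize(np.hstack([im,im2]),None,fx=.78,fy=.78,interpolation=cv2.INTER_AREA)); print(sensors.read_state()["t"])
E
```

```text
1.5583
```

View pics/w12.png

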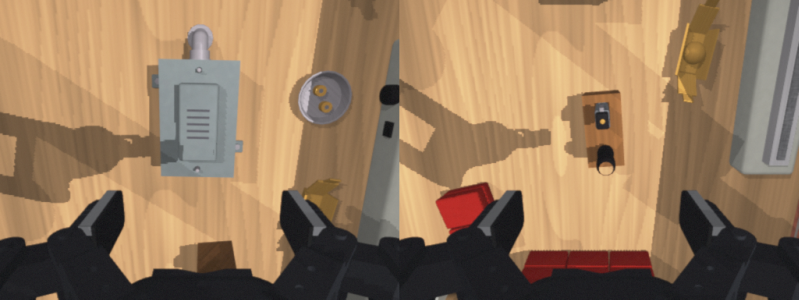

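The wrist pictures (scaled ×0.78) show the cover at about (198,118) with studs at (199,71) and (197,170), and the conduit up (+y). The block is at about (604,128), with the pen at (602,118) and the screwdriver at (605,160). Both are slightly turned.

```bash
cat >> h.py <<'E'
def rect(P,lo,hi,box):
    m=(P[...,2]>lo)&(P[...,2]<hi)&(P[...,0]>box[0])&(P[...,0]<box[1])&(P[...,1]>box[2])&(P[...,1]<box[3])
    m=cv2.morphologyEx(m.astype(np.uint8),cv2.MORPH_OPEN,np.ones((3,3)))
    n,l,st,_=cv2.connectedComponentsWithStats(m); k=1+np.argmax(st[1:,4]); Q=P[l==k]
    c,s,a=cv2.minAreaRect(Q[:,:2].astype(np.float32))
    if s[0]>s[1]: a-=90; s=s[::-1]
    a=(a+90)%180-90  # angle of short side (x) in deg
    return np.round(c,1),np.round(s,1),round(a,2),len(Q),np.median(Q[:,2]).round(1)
E
python3 - <<'E'
from h import *
def L(n): z=np.load(n+".npz"); return z["im"],z["d"],z["K"],z["R"],z["o"]
im,d,K,R,o=L("w1"); P=cloud(d,K,R,o); B=(480,640,-140,80)
print("flange+mid",rect(P,48,80,B)); print("mid",rect(P,66,80,B))
print("studs",plane(K,R,o,[(199/.78,71/.78),(197/.78,170/.78)],64).round(1))
im,d,K,R,o=L("w2"); P=cloud(d,K,R,o); B=(500,680,-420,-200)
print("block",rect(P,64,76,B)); print("tall",rect(P,40,200,B))
print("pen",rect(P,110,165,(540,620,-300,-240)),"drv",rect(P,110,165,(540,620,-400,-310)))
print("red",rect(P,30,60,(300,500,-500,-250)))
for n in("scene","side"):
    a=L(n); P=cloud(*a[1:]); print(n,"pen",rect(P,80,165,(540,620,-310,-240)),"mid",rect(P,66,80,(480,640,-140,80)),"tape",rect(P,12,115,(450,640,200,450)))
    
u,v=[int(t/.78) for t in(560,60)]
cr=np.hstack([cv2.resize(L("w1")[0][60:240,180:330],None,fx=2.6,fy=2.6),cv2.resize(L("w2")[0][90:240,200:325],(390,468))]); save("c1",cr)
E
```

```text
flange+mid (array([549.2, -50.6]), array([ 94.3, 144.6]), -1.48, 14850, np.float64(56.8))
mid (array([549.2, -50.2]), array([46.1, 91.9]), -1.41, 4996, np.float64(72.2))
studs [[ 551.3    8.9   64. ]
 [ 548.2 -110.3   64. ]]
block (array([ 578. , -314.3]), array([ 56.1, 110. ]), 4.34, 3277, np.float64(70.3))
tall (array([ 578. , -314.2]), array([ 56.1, 110.1]), 4.38, 4598, np.float64(70.6))
pen (array([ 575.6, -282.2]), array([18. , 25.9]), 4.55, 538, np.float64(146.4)) drv (array([ 580.2, -339.2]), array([15.1, 24.4]), -86.75, 339, np.float64(137.8))
red (array([ 335.1, -461.8]), array([64.3, 77.2]), -77.17, 2278, np.float64(47.2))
scene pen (array([ 578.5, -281.4]), array([20.2, 27.7]), -1.76, 155, np.float64(118.6)) mid (array([552.6, -49.7]), array([46.7, 94.6]), -0.87, 346, np.float64(71.1)) tape (array([542.4, 325.3]), array([ 63.7, 148.9]), -12.2, 1502, np.float64(51.8))
side pen (array([ 574.9, -287.7]), array([19.7, 26.2]), 2.74, 238, np.float64(118.0)) mid (array([548.2, -52.7]), array([45.6, 94.5]), -1.44, 284, np.float64(70.9)) tape (array([539.1, 319.3]), array([ 60.3, 153.4]), -13.97, 486, np.float64(48.8))
```

View pics/c1.png

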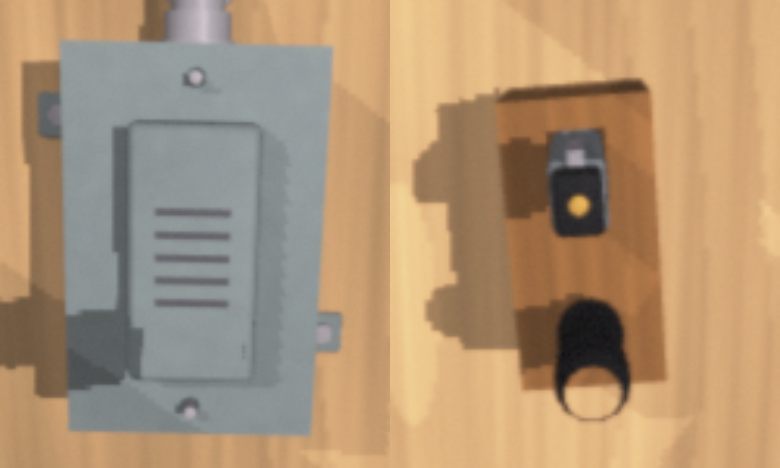

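Everything matches the given sizes: flange 94×144 at z = 56, block 56×110 at z = 70, and pen 18 wide. Next I grip the cover.

```bash
python3 - <<'E'
from h import *
a=np.radians(-1.45)
ctrl.gripper_to(60,40)
ctrl.move_ptp([549.2,-50.5,130],down(a))
ctrl.move_l([549.2,-50.5,85],vel=100); f0=np.array(sensors.read_state()["force"])
hit=ctrl.move_l([549.2,-50.5,72.5],vel=20,threshold=4)
s=sensors.read_state(); print(hit,s["eef_pos"],s["force"]-f0)
if hit: ctrl.move_l(np.array(s["eef_pos"])+[0,0,2.5],vel=20)
ctrl.gripper_to(0,40)
s=sensors.read_state(); print(s["grip_width"],s["grasp_force"],s["force"]-f0,s["eef_pos"],s["t"])
E
```

```text
False [549.21592125 -50.48451593  72.45638895] [ 0.11131847 -0.16970114  1.00740827]
45.061175835525844 43.1616085767746 [ 1.62042598 -0.31758523  1.08903596] [549.63087785 -50.61014218  72.88392161] 4.8
```

```bash
python3 - <<'E'
from h import *
a=np.radians(-1.45)
s=sensors.read_state(); p=np.array(s["eef_pos"]); zg=p[2]; f0=np.array(s["force"])
ctrl.move_l([549.4,-50.5,zg+22],vel=40)
s=sensors.read_state(); print(s["grip_width"],s["grasp_force"],s["force"]-f0)
ctrl.move_l([549.4,-50.5,160],vel=150)
ctrl.move_l([400,-265,150],rot=down(a),vel=200)
im,d,K,R,o=grab("side"); save("carry",im[100:384,100:400])
s=sensors.read_state(); print(zg,s["grip_width"],s["grasp_force"],s["t"],s["eef_pos"])
P=cloud(d,K,R,o); print(rect(P,110,165,(330,460,-360,-170)))
im,d,K,R,o=grab("wrist");P=cloud(d,K,R,o);
m=(P[...,2]>115)&(P[...,2]<150)&(P[...,0]>345)&(P[...,0]<455); Q=P[m]; A=np.c_[Q[:,:2]-Q[:,:2].mean(0),np.ones(len(Q))]
m2=P[...,2]; fl=(m2>122)&(m2<142)&(P[...,1]>-215)&(P[...,1]<-180)&(abs(P[...,0]-400)<50); Q=P[fl]; print(len(Q),Q.mean(0),np.linalg.lstsq(np.c_[Q[:,:2]-Q[:,:2].mean(0),np.ones(len(Q))],Q[:,2],rcond=None)[0])
E
```

```text
44.637444712003685 42.906471490859985 [-1.16268797  0.07813228 -2.6009902 ]
72.88392161254085 45.13306007221929 42.91525840759277 7.6 [ 400.36473907 -264.29888099  149.92393911]
(array([ 400.2, -263.8]), array([ 94.5, 147.8]), -1.28, 1389, np.float64(134.2))
12989 [ 401.18435725 -203.31511892  133.41236155] [-1.25898929e-03 -7.61565818e-04  1.33412362e+02]
```

View pics/carry.png

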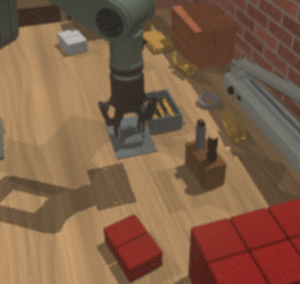

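The cover is held level (crop around (130,135)) and the box is open. I set it down next.

```bash
python3 - <<'E'
from h import *
ctrl.move_l([400,-265,30],vel=150); ctrl.move_l([400,-265,24],vel=40); ctrl.hold(.15)
f0=np.array(sensors.read_state()["force"])
hit=ctrl.move_l([400,-265,17],vel=12,threshold=3)
s=sensors.read_state(); print(hit,s["eef_pos"],s["force"]-f0)
ctrl.gripper_to(60); ctrl.hold(.1)
ctrl.move_l([400,-265,60],vel=60)
ctrl.move_ptp([545,-75,260],down(0))
im,d,K,R,o=grab("wrist"); save("w3",im); np.savez("w3",im=im,d=d,K=K,R=R,o=o); print(sensors.read_state()["t"])
P=cloud(d,K,R,o); print("box",rect(P,46,66,(480,640,-140,80)))
im,d,K,R,o=grab("side"); P=cloud(d,K,R,o); print("cover",rect(P,2,30,(330,460,-360,-170)),"mid",rect(P,15,30,(330,460,-360,-170)))
im=cv2.imread("pics/w3.png"); cv2.imwrite("pics/c3.png",cv2.resize(im[50:240,180:330],None,fx=3,fy=3,interpolation=cv2.INTER_CUBIC))
E
```

```text
True [ 400.18841801 -265.18143077   20.84352076] [-1.39543125  0.05605914  6.47916405]
11.8917
box (array([549.3, -50.4]), array([ 90.2, 140.4]), -1.44, 2539, np.float64(52.2))
cover (array([ 399.2, -264.9]), array([ 92.7, 146.5]), -1.28, 1138, np.float64(6.0)) mid (array([ 399.1, -266.8]), array([45.6, 94.6]), -2.01, 454, np.float64(19.4))
```

View pics/c3.png

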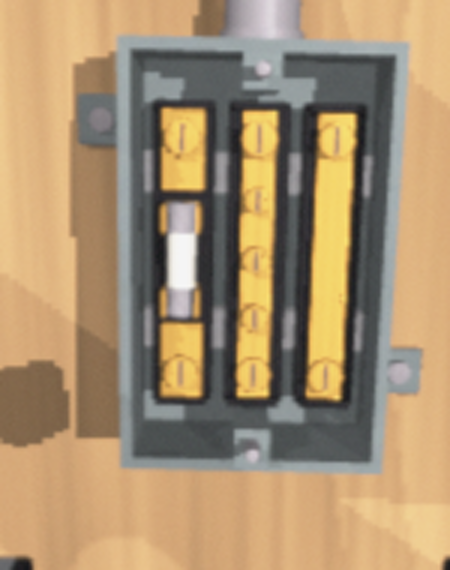

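The fuse row is the −x (left) row. Its outgoing screw is at crop (182,139), which is pixel (240.7,96.3).

```bash
python3 - <<'E'
from h import *
z=np.load("w3.npz"); im=z["im"]; K,R,o=z["K"],z["R"],z["o"]
print("ray",plane(K,R,o,[(240.7,96.3)],36))
b=np.radians(-1.44); print("model",549.3+np.cos(b)*-25.5-np.sin(b)*40, -50.4+np.sin(b)*-25.5+np.cos(b)*40)
a=np.radians(4.36); x,y=575.7,-284.4
ctrl.gripper_to(50,40)
ctrl.move_ptp([x,y,220],down(a)); ctrl.move_l([x,y,125],vel=120)
f0=np.array(sensors.read_state()["force"])
print(ctrl.move_l([x,y,109],vel=40,threshold=5))
ctrl.gripper_to(0,40)
s=sensors.read_state(); print(s["grip_width"],s["grasp_force"],s["force"]-f0,s["eef_pos"],s["t"])
E
```

```text
ray [[525.42562563 -10.73441374  36.        ]]
model 524.8132569910092 -9.771814994862893
False
17.504397489305553 40.21564185619354 [ 0.28389733 -0.81627865  0.05683111] [ 575.95855836 -284.5829022   109.3738009 ] 14.95
```

```bash
python3 - <<'E'
from h import *
x,y=575.9,-284.5
s=sensors.read_state(); print(s["eef_pos"])
ctrl.gripper_to(0,60)
ctrl.move_l([x,y,215],vel=90)
ctrl.move_l([525.1,-10.3,215],rot=down(0.),vel=180)
ctrl.move_l([525.1,-10.3,161],vel=80); ctrl.hold(.2)
s=sensors.read_state(); print(s["eef_pos"],s["eef_rot"],s["grip_width"],s["t"])
im,d,K,R,o=grab("wrist"); save("w4",im); np.savez("w4",im=im,d=d,K=K,R=R,o=o)
i2,d2,K2,R2,o2=grab("scene"); np.savez("s4",im=i2,d=d2,K=K2,R=R2,o=o2)
i3,d3,K3,R3,o3=grab("side"); np.savez("d4",im=i3,d=d3,K=K3,R=R3,o=o3)
def pr(K,R,o,X): c=R.T@(np.array(X)-o); return (K@c/c[2])[:2]
for k in((K,R,o),(K2,R2,o2),(K3,R3,o3)): print(pr(*k,[525.1,-10.3,36]).round(1),pr(*k,[525.1,-10.3,56]).round(1))
def crop(i,K,R,o,s,h):
    u,v=pr(K,R,o,[525.1,-10.3,56]).astype(int); u=np.clip(u,h,512-h);v=np.clip(v,h,384-h); print("crop0",u-h,v-h); return cv2.resize(i[v-h:v+h,u-h:u+h],(s,s),interpolation=cv2.INTER_CUBIC)
save("c4",np.hstack([crop(im,K,R,o,400,50),np.vstack([crop(i2,K2,R2,o2,200,25),crop(i3,K3,R3,o3,200,25)])]))
E
```

```text
[ 575.95855836 -284.5829022   109.3738009 ]
[525.65772619 -10.35932617 161.75882041] [[-4.47407060e-05  9.99998798e-01  1.55013950e-03]
 [ 9.99999965e-01  4.51462014e-05 -2.61552378e-04]
 [-2.61622047e-04  1.55012774e-03 -9.99998764e-01]] 17.408304147549526 19.2167
[257.6 185.5] [257.5 193. ]
[251.9 201.6] [252.  197.2]
[247.7 201.9] [247.6 196.4]
crop0 207 143
crop0 226 172
crop0 222 171
```

View pics/c4.png

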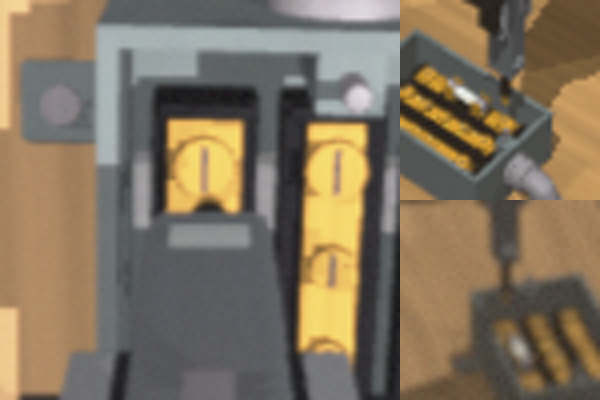

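The screw sits at wrist pixel (258,185) against a predicted (257.6,185.5). The nose is in line to within 0.6 mm, and the tip in the scene and side views lands within about 1 px of prediction. I descend while watching the force.

```bash
python3 - <<'E'
from h import *
c=[524.55,-10.3]
ctrl.move_l([*c,146],vel=40); ctrl.hold(.3)
s=sensors.read_state(); f0=np.array(s["force"]); print(s["eef_pos"],f0)
for z in np.arange(143,136.4,-.5):
    ctrl.move_l([*c,z],vel=10); ctrl.hold(.1)
    s=sensors.read_state(); f=np.array(s["force"])-f0; print(round(z,1),np.round(s["eef_pos"],2),f.round(2))
    if f[2]>2.6: break
print(s["t"],s["grip_width"])
E
```

```text
[524.73856788 -10.33937994 146.2528528 ] [-0.32898905  0.22490194 -1.51435473]
143.0 [524.57 -10.32 143.02] [ 0.7  -0.54  0.66]
142.5 [524.53 -10.31 142.47] [ 0.62 -0.87  0.67]
142.0 [524.55 -10.31 142.01] [ 1.58 -0.29  0.76]
141.5 [524.52 -10.3  141.47] [ 0.46 -0.12  1.34]
141.0 [524.65 -10.3  141.11] [0.62 0.06 2.78]
22.1417 17.43548019771912
```

```bash
python3 - <<'E'
from h import *
c=[525.0,-10.3]
def avg(n=12):
    F=[]
    for _ in range(n): ctrl.hold(.04); F.append(sensors.read_state()["force"])
    return np.mean(F,0)
ctrl.move_l([*c,145],vel=20); ctrl.hold(.3); f0=avg()
for z in (142.5,141.5,140.5,139.5,138.5,137.5):
    ctrl.move_l([*c,z],vel=10); f=avg()-f0; s=sensors.read_state(); print(z,np.round(s["eef_pos"],2),f.round(2))
    if f[2]>4: break
print(s["t"],s["grip_width"])
for n in("wrist","scene","side"):
    im,d,K,R,o=grab(n); np.savez("f_"+n,im=im)
    cc=R.T@(np.array([525.,-10.3,36])-o); u,v=(K@cc/cc[2])[:2].astype(int); print(n,u,v)
    h=40 if n=="wrist" else 25
    save("f_"+n,cv2.resize(im[v-h:v+h,u-h:u+h],(260,260),interpolation=cv2.INTER_CUBIC))
cv2.imwrite("pics/f.png",np.hstack([cv2.imread(f"pics/f_{n}.png") for n in("wrist","scene","side")]))
E
```

```text
142.5 [525.01 -10.3  142.53] [0.06 0.14 0.04]
141.5 [525.01 -10.29 141.5 ] [ 0.    0.03 -0.06]
140.5 [525.1  -10.33 140.56] [-0.01 -0.    1.29]
139.5 [525.08 -10.32 139.53] [0.3  0.02 1.36]
138.5 [525.07 -10.29 138.55] [0.48 0.01 1.78]
137.5 [525.04 -10.29 137.52] [ 0.41 -0.18  2.29]
27.9417 17.988205121920746
wrist 258 194
scene 251 201
side 247 201
```

View pics/f.png

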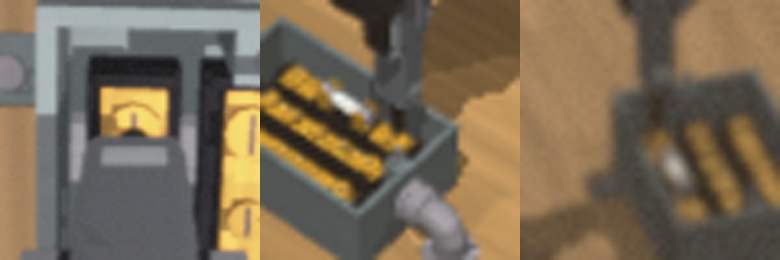

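The tip stands in the middle of the screw head, lined up with the slot at wrist crop (132,125). The average force is 2.3 N, about 3.3 mm of the 10 mm pin travel, and nothing else is touched. I hand it in now.

```bash
python3 -c "
from h import *
print(ctrl.finish_job())"
```

```text
the job is handed in; nothing more can be done
None
```

The job is handed in: the cover lies flat and right way up at about (400, −265) mm, and the tester is held upright on the middle of the outgoing screw at about 2.3 N, its pin roughly 3.3 mm in by estimate; no verdict came back.

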